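Start the kiln's slow firing at its control box

TASK

Start the kiln's slow firing at the control box on the bench, only by pressing with the fingertips: first press down the raised far half of the rocker so that it is fully over, then press the widest of the three keys fully down (it stays down), then press the large round button all the way in and let it spring back. Keep to that order, do not press the other two keys or the small round button, leave the rocker over and the wide key down, and do not move or lift any of the loose things standing on and around the box.

Things in the scene. Friction and masses are not known exactly. Their poses are not given: they have to be found in the camera images.
- console: fixed grey control box of the kiln, 240 (x) by 360 (y) by 60 mm tall, flat aluminium top; origin at the centre of its underside on the table, x axis from the edge near the robot to the far edge (which has a dark display strip), y axis to the left. All controls stand on its top, white caps in black frames, square to the box: a far row of three keys and a near row with the rocker and two round buttons; which place in its row each takes varies.
- rocker_raised (a point): point on the top face of the rocker's far half (raised when off), 20 mm from the pivot, on its centre line; it moves with the rocker. Rocker plate 60 mm long along the box's x, 36 mm wide, tilting about a pivot along the box's y that lies 14 mm above the box top; its black frame is 74 x 48 mm and 8 mm high. Off, the near half lies level and the far half slopes up 0.36 rad; on, the other way round, with the far half level 18 mm above the box top.
- rocker (a joint): rocker angle in rad: 0 off (far half raised) to 0.36 fully on (far half down); stiff, about 3 N at the point given, and stays where it is left
- key_wide_top (a point): centre of the top of the widest key, a flat rectangular cap 44 mm wide (box y) by 34 mm long (box x), top 18 mm above the box when up and 10 mm when down, in a black frame 8 mm high; moves with the key
- key_wide (a joint): travel of the widest key in m: 0 up, 0.008 fully down; moves with about 3 N and stays where it is left
- key_mid_top (a point): centre of the top of the middle-width key, a flat rectangular cap 26 mm wide (box y) by 34 mm long (box x), top 18 mm above the box when up and 10 mm when down, in a black frame 8 mm high; moves with the key
- key_mid (a joint): travel of the middle-width key in m: 0 up, 0.008 fully down; moves with about 3 N and stays where it is left
- key_narrow_top (a point): centre of the top of the narrowest key, a flat rectangular cap 14 mm wide (box y) by 34 mm long (box x), top 18 mm above the box when up and 10 mm when down, in a black frame 8 mm high; moves with the key
- key_narrow (a joint): travel of the narrowest key in m: 0 up, 0.008 fully down; moves with about 3 N and stays where it is left
- start_top (a point): centre of the top of the large round (start) button, cap 42 mm across, about 23 mm above the box when up, in a round black housing 12 mm high and 16 mm wider than the cap; moves with the button
- start (a joint): travel of the large round (start) button in m: 0 up, 0.007 fully down (about 4 N); springs back when let go
- small_button_top (a point): centre of the top of the small round button, cap 20 mm across, about 23 mm above the box when up, in a round black housing 12 mm high and 16 mm wider than the cap; moves with the button
- small_button (a joint): travel of the small round button in m: 0 up, 0.007 fully down (about 4 N); springs back when let go
- cones_mid (a point): row of three small pointed firing cones on a terracotta foot, 46 x 14 mm, 36 mm tall, standing on the box between the controls; loose, not to be disturbed; point about half-way up
- test_cup_mid (a point): thimble-like white cup, 30 mm across, 30 mm tall, standing on the box between the controls; loose, not to be disturbed; point about half-way up
- dome_mid (a point): white plaster dome, 100 mm across, 100 mm tall, beside the box; loose, not to be disturbed; point about half-way up
- house_mid (a point): white plaster house-shaped block, 50 x 50 mm, 100 mm tall, beside the box; loose, not to be disturbed; point about half-way up
- beaker_mid (a point): white beaker, 64 mm across, 90 mm tall, beside the box; loose, not to be disturbed; point about half-way up
- jar_mid (a point): clear jar with steel lid, 56 mm across, 85 mm tall, beside the box; loose, not to be disturbed; point about half-way up
- brush_mid (a point): brush 200 mm long, lying behind the box; loose, not to be disturbed; point about half-way up

How it is judged (in metres and radians):
On the way, in this order (a step that is already met when the one before it is completed fails the run):
1. the rocker is pressed fully over, far half down, by the fingers (value of joint rocker above 0.29 rad and contact force between the fingers and rocker above 0.5 N), for 0.02 s.
2. the widest key is pressed fully down by the fingers (value of joint key_wide above 0.006 m and contact force between the fingers and key_wide above 0.5 N), for 0.02 s.
3. the large round button is pressed all the way in by the fingers (value of joint start above 0.0055 m and contact force between the fingers and start above 0.5 N), for 0.02 s.
At the end, for the whole second after the job is handed in: rocker over (beyond 0.29 of 0.36 rad), widest key down (beyond 6 of 8 mm), the large round button sprung back (under 1.5 mm), the other keys (under 3 mm) and the small button (under 1.5 mm) up (value of joint rocker above 0.29 rad and value of joint key_wide above 0.006 m and value of joint each of start, small_button below 0.0015 m and value of joint each of key_mid, key_narrow below 0.003 m); the robot touches nothing.
It fails at once if the wide key is pressed (over 4 mm) before the rocker is over (value of joint key_wide above 0.004 m and value of joint rocker below 0.25 rad).
It fails at once if the large round button is pressed (over 3 mm) before the wide key is down (value of joint start above 0.003 m and value of joint key_wide below 0.005 m).
It fails at once if another key or the small button is pressed (over 3 mm) (value of joint any of key_mid, key_narrow, small_button above 0.003 m).
It fails at once if a loose thing is moved, tipped or lifted by more than 15 mm (distance of any of cones_mid, test_cup_mid, dome_mid, house_mid, beaker_mid, jar_mid, brush_mid from where it was at the start of the episode above 0.015 m).
It also fails if it takes over 42 s, if anything falls off the work surface, if the arm or the gripper's body presses on something with over 40 N, if the wrist force passes 120 N, or if a joint passes its speed limit or range.

ROBOT

A 6-joint arm with a two-finger parallel gripper is mounted at the origin on the work surface. World frame = base frame: x ahead of the robot, y to its left, z up, the work surface at z = 0. Lengths are in m, angles in degrees, forces in N, time in s.
With the tool pointing down it reaches from about 0.35 to 0.875 m from the base axis. Payload 4.2 kg.
Tool frame: the origin (TCP) lies midway between the tips of the shut fingers; the grasp point (between the pads) lies 19 mm behind it (r.grasp_offset is the distance from the TCP to the grasp point, in m); z points along the fingers, y is the direction in which the jaws open and shut (so a half turn about z gives the same grasp; the last joint's range is limited). The gripper opens to 87 mm and grips with 3 to 60 N. Pads are 19 mm wide; open, the fingers measure 117 mm over their backs; the gripper's body (75 mm by 190 mm) begins 51 mm behind the grasp point.
Start: joints at [-56.574, 22.042, 0.453, 0, -68.411, -14.817], TCP at [0.199, -0.592, 0.223] pointing down, gripper open.
Joint ranges: [-179.83, 179.83], [-69.29, 118.12], [-61.27, 80.66], [-181.25, 117.63], [-171.15, -9.14], [-177.46, 177.46]. Speed limits (degrees/s): [159.86, 159.86, 180, 180, 180, 180].

INTERFACE

Orientations are given as a 3x3 rotation matrix whose columns are the frame's x, y, z axes.
In Python, from station import r gives the robot as it stands.
- The arm moves only by the shell command python3 -m crank 'ROWS'. ROWS is JSON, a list of rows, each a list of 3 entries, a list of its own where there are three numbers: the closure, from -1 (fully open) to 1 (shut), so that 0 is half open, then the shift along the tool's x, y, z as a fraction of full scale, then the turn, a rotation vector about the tool's x, y, z as a fraction of full scale. In form: [[fingers, [dx, dy, dz], [wx, wy, wz]], ...]. A call has 1 to 8 rows; each row shifts and turns the commanded pose from where the row before left it, along the tool's axes as they then stand; what a row does not reach is not made up. Full scale, the value 1, is 100 mm for a shift and 45 degrees for a turn. A row lasts 1/10 s, in which the tool goes at most 50 mm and 8.59 degrees, less where a joint would pass 70% of its speed; a pose out of reach is approached as far as the arm can. A call with a number of a shift or a turn outside -1 to 1 is refused whole. A call with a gripper value outside its range is refused whole. The fingers move at their own pace and stop on an object; the grip force is fixed at half the most. Time passes only in rows, so rows that do not move let the fingers close. It gives the time, the measured TCP pose, the force and the opening at its end, in the units of the state.
- r.sense(): the state, without advancing time (a new reading comes with each control period).
- r.capture(name): name is "scene" or "top"; returns a dict with "img" (420x560x3 uint8, blue, green, red), "fx", "fy", "cx", "cy" (pixels), "dist" ([k1, k2, p1, p2, k3] as OpenCV has them; the pictures are not rectified), "R" (3x3) and "t" (3): a world point X has camera coordinates R X + t. Camera axes: x right, y down, z forward; pixel columns grow to the right and rows downward; lengths in m; the calibration is good to about 2 mm. A picture is of the moment at which its call begins. There is no depth.
- r.finish_job(): hands the job in, once; it reports no verdict.
The state is a dict: "time_s": time; "joints": joint angles; "joint_velocities": joint speeds; "effort": joint torques, N m; "tcp_pos": TCP position; "ee_rot": TCP orientation; "wrist_force": force on the tool from outside, world axes, zero at the start; "moment": the same for the moment, N m; "gripper_width": opening from 0.0 (shut) to 1.0 (fully open).
Only numpy, scipy, OpenCV 4.12 (cv2) and the standard library are available. Lean on these libraries where they do the work, as an engineer would, in place of code of your own. Each camera call takes 0.05 s, during which the arm holds its last target.

## Working session

There is one attempt and no reset: what is moved stays moved. The work goes in short steps, Python scripts to look and compute and a shell command to move; the robot and the scene stay as the last step left them, time stands still between calls to the robot, and variables do not carry over. Pictures are saved under pics/ and viewed, and the job is handed in when it is done.

```bash
ls; mkdir -p pics
python3 - <<'E'
from station import r
import cv2,pickle
s=r.sense();print(s)
for n in("scene","top"):
    c=r.capture(n);cv2.imwrite(f"pics/{n}0.png",c["img"]);pickle.dump(c,open(f"{n}.pkl","wb"))
    print({k:v for k,v in c.items() if k!="img"})
E
```

```text
pics
{'time_s': 0.0, 'joints': array([-5.65750216e+01,  2.20917688e+01,  3.78937934e-01, -3.03449635e-02,
       -6.84114927e+01, -1.48176465e+01]), 'joint_velocities': array([-0.0680388 ,  0.07840198, -0.1021106 ,  0.04061478, -0.0550292 ,
        0.0012494 ]), 'effort': array([-3.64465559e-04, -3.90665495e+01,  1.87402725e+01,  4.22004819e+00,
        1.08844033e-02, -2.06193672e-04]), 'tcp_pos': array([ 0.19926245, -0.5917368 ,  0.22143974]), 'ee_rot': array([[-9.47789886e-01, -3.18894522e-01, -7.84209275e-04],
       [-3.18895477e-01,  9.47787602e-01,  2.08220965e-03],
       [ 7.92585769e-05,  2.22357804e-03, -9.99997525e-01]]), 'wrist_force': array([-0.42283758, -0.02258559, -0.58703478]), 'moment': array([0.01835991, 0.06124933, 0.00485108]), 'gripper_width': 1.00118043825112}
{'fx': 485.37181696027403, 'fy': 485.37181696027403, 'cx': 295.16009770165493, 'cy': 209.844148856198, 'dist': array([0.05773525, 0.        , 0.        , 0.        , 0.        ]), 'R': array([[-0.87414845,  0.48563681,  0.00462374],
       [ 0.3704294 ,  0.67287118, -0.64033307],
       [-0.31408049, -0.55803339, -0.76808345]]), 't': array([ 0.50196987, -0.2148258 ,  1.38369017])}
{'fx': 489.70329338028876, 'fy': 489.70329338028876, 'cx': 273.62671281958757, 'cy': 206.2163676800251, 'dist': array([0.02668049, 0.        , 0.        , 0.        , 0.        ]), 'R': array([[ 0.0237313 , -0.99945936, -0.02275548],
       [-0.99597025, -0.02166703, -0.08702763],
       [ 0.08648753,  0.02472906, -0.99594597]]), 't': array([0.04452689, 0.58566968, 1.08672498])}
```

View pics/top0.png

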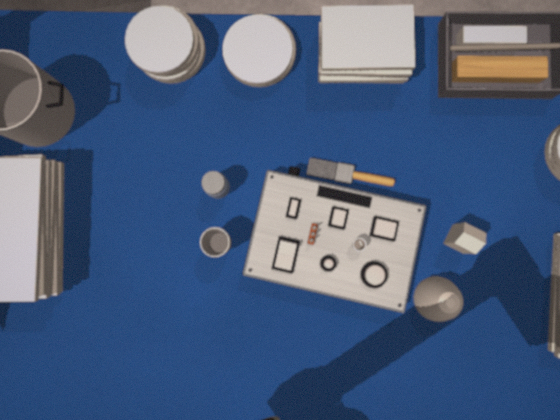

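View pics/scene0.png

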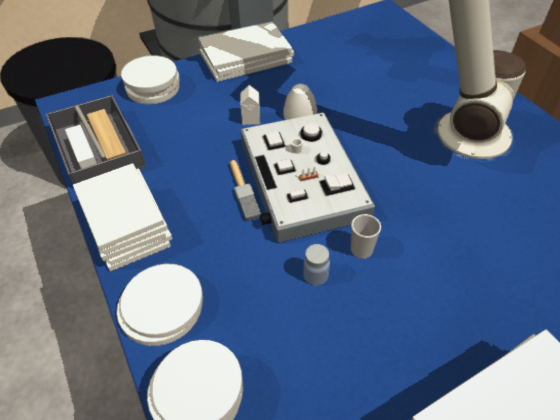

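The top view shows the box (about 245–425, 170–310), with the wide key on the right of the far row (384,228) and the start button at (375,274). The rocker is at (286,255). I'll enlarge it.

Run:
```python
import cv2
a=cv2.imread("pics/top0.png")[160:320,235:435]
cv2.imwrite("pics/top0c.png",cv2.resize(a,None,fx=4,fy=3.75 if 0 else 3.75,interpolation=cv2.INTER_CUBIC) if 0 else cv2.resize(a[:150],None,fx=4,fy=4,interpolation=cv2.INTER_CUBIC))
a=cv2.imread("pics/scene0.png")[100:250,215:400]
cv2.imwrite("pics/scene0c.png",cv2.resize(a,None,fx=4,fy=4,interpolation=cv2.INTER_CUBIC))
```

```text
(no output)
```

View pics/top0c.png

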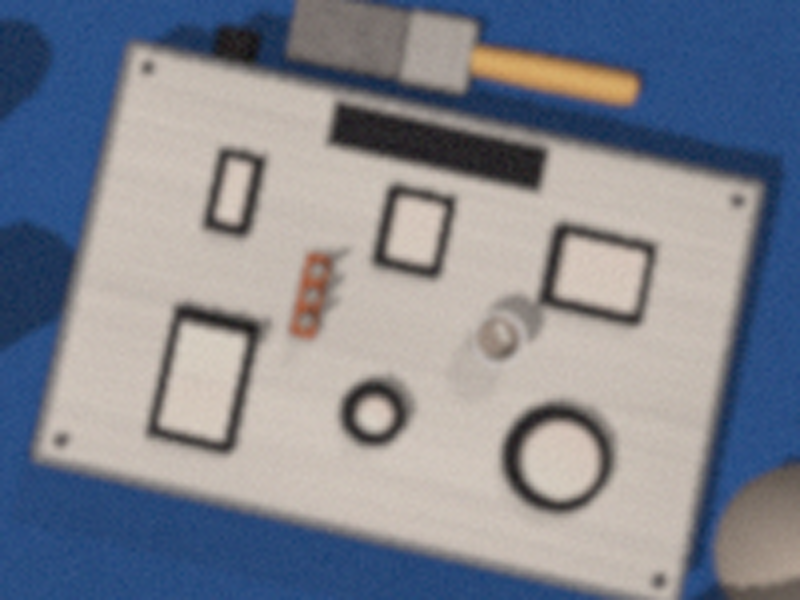

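View pics/scene0c.png

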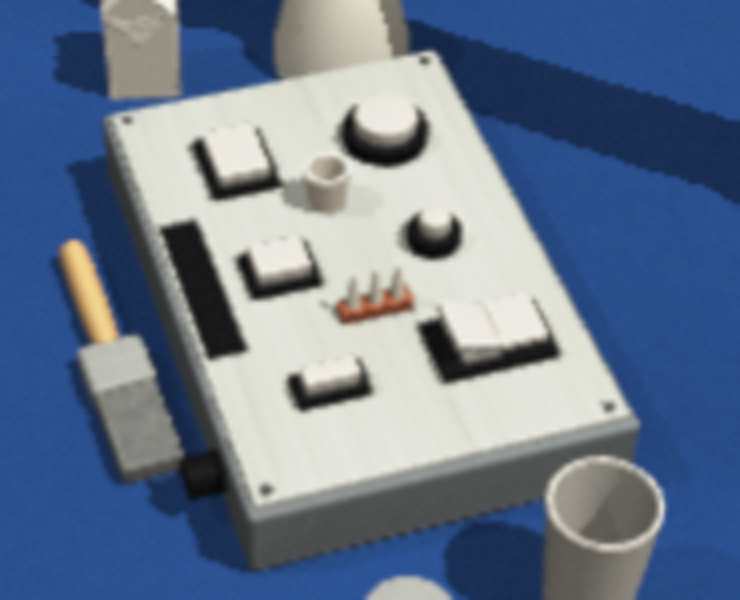

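The box's top face spans crop corners (130,42), (765,180) and (35,460). In the crop the wide key is at (600,274), start at (558,456), the rocker at (203,378), the cup at (500,337) and the cones at (312,295). The scene view confirms that the rocker's far half is raised.

```bash
cat > h.py <<'E'
import cv2,pickle,numpy as np
def bp(c,uv,z):
    K=np.array([[c["fx"],0,c["cx"]],[0,c["fy"],c["cy"]],[0,0,1]])
    p=cv2.undistortPoints(np.array([[uv]],float),K,c["dist"])[0,0]
    d=c["R"].T@np.array([p[0],p[1],1]);o=-c["R"].T@c["t"]
    return o+d*(z-o[2])/d[2]
def proj(c,X):
    K=np.array([[c["fx"],0,c["cx"]],[0,c["fy"],c["cy"]],[0,0,1]])
    return cv2.projectPoints(np.array(X,float).reshape(-1,3),cv2.Rodrigues(c["R"])[0],c["t"],K,c["dist"])[0][:,0]
T=pickle.load(open("top.pkl","rb"));S=pickle.load(open("scene.pkl","rb"))
tc=lambda u,v:(235+(u-1.5)/4,160+(v-1.5)/4)
sc=lambda u,v:(215+(u-1.5)/4,100+(v-1.5)/4)
E
python3 - <<'E'
from h import *
t={"fl":(130,42,.06),"fr":(765,180,.06),"nl":(35,460,.06),"sfl":(147,67,.06),"sfr":(737,201,.06),"snl":(61,440,.06),"snr":(658,580,.06),
"wide":(600,274,.078),"mid":(415,230,.078),"narrow":(236,192,.078),"start":(558,456,.083),"small":(375,411,.083),"rock":(203,378,.075),"cup":(499,333,.09),"cones":(312,295,.066)}
P={k:bp(T,tc(v[0],v[1]),v[2]) for k,v in t.items()}
s={"sfl":(266,489,.06),"sfr":(128,121,.06),"snl":(609,407,.06),"snr":(426,62,.06),"wide":(236,153,.078),"start":(385,118,.083),"mid":(281,260,.078),"narrow":(333,374,.078),"small":(437,220,.083),"cup":(327,169,.09)}
Q={k:bp(S,sc(v[0],v[1]),v[2]) for k,v in s.items()}
for k in P: print(k,P[k].round(4),Q[k].round(4) if k in Q else "")
for D in(P,Q):
    c=(D["sfl"]+D["sfr"]+D["snl"]+D["snr"])/4
    ex=D["sfl"]+D["sfr"]-D["snl"]-D["snr"];ey=D["sfl"]+D["snl"]-D["sfr"]-D["snr"]
    a=np.degrees(np.arctan2(ex[1],ex[0]));b=np.degrees(np.arctan2(-ey[0],ey[1]))
    print(c,a,b,np.linalg.norm(ex)/2,np.linalg.norm(ey)/2)
    th=np.radians((a+b)/2);R=np.array([[np.cos(th),np.sin(th)],[-np.sin(th),np.cos(th)]])
    for k in D: print("  ",k,(R@(D[k]-c)[:2]*1000).round(1))
E
```

```text
fl [0.6616 0.0733 0.06  ] 
fr [ 0.5923 -0.2752  0.06  ] 
nl [0.4306 0.1193 0.06  ] 
sfl [0.6478 0.0636 0.06  ] [0.6452 0.0617 0.06  ]
sfr [ 0.5804 -0.26    0.06  ] [ 0.5786 -0.26    0.06  ]
snl [0.4418 0.1055 0.06  ] [0.44   0.1046 0.06  ]
snr [ 0.3754 -0.2174  0.06  ] [ 0.3722 -0.2167  0.06  ]
wide [ 0.538  -0.1825  0.078 ] [ 0.5387 -0.1792  0.078 ]
mid [ 0.5594 -0.0835  0.078 ] [ 0.5594 -0.0795  0.078 ]
narrow [0.5779 0.0132 0.078 ] [0.5773 0.0177 0.078 ]
start [ 0.441  -0.1597  0.083 ] [ 0.4403 -0.1574  0.083 ]
small [ 0.4622 -0.0629  0.083 ] [ 0.4601 -0.0592  0.083 ]
rock [0.4774 0.0289 0.075 ] 
cup [ 0.505  -0.1271  0.09  ] [ 0.5011 -0.1261  0.09  ]
cones [ 0.5236 -0.0294  0.066 ] 
[ 0.51135132 -0.07711172  0.06      ] -11.623481027759231 -11.678803776882033 0.20980599105477316 0.33007688907465027
   fl [116.7 177.7]
   fr [ 119.2 -177.6]
   nl [-118.7  176.1]
   sfl [105.2 165.3]
   sfr [ 104.6 -165.2]
   snl [-105.   164.8]
   snr [-104.8 -164.9]
   wide [ 47.4 -97.8]
   mid [48.4  3.5]
   narrow [ 46.9 101.9]
   start [-52.2 -95.1]
   small [-51.   4.]
   rock [-54.7  96.9]
   cup [  3.9 -50.3]
   cones [ 2.4 49.2]
[ 0.50902092 -0.07763301  0.06      ] -11.82562716926095 -11.808238137145736 0.21024484727416598 0.3284764815318575
   sfl [104.8 164.3]
   sfr [ 105.5 -164.3]
   snl [-104.8  164.2]
   snr [-105.4 -164.2]
   wide [ 49.9 -93.3]
   start [-50.9 -92.1]
   mid [49.7  8.5]
   narrow [ 47.3 107.3]
   small [-51.7   8.1]
   cup [  2.2 -49.1]
```

Both views agree on the box: centre about (0.510, -0.077), yaw about -11.7°. I'll shut the fingers and turn the tool square to the box, about +30.3° about tool z.

```bash
python3 -m crank '[[1,[0,0,0],[0,0,0.169]],[1,[0,0,0],[0,0,0.169]],[1,[0,0,0],[0,0,0.168]],[1,[0,0,0],[0,0,0.168]],[1,[0,0,0],[0,0,0]],[1,[0,0,0],[0,0,0]]]'
cat >> h.py <<'E'
C=np.array([.5102,-.0774]);TH=np.radians(-11.7)
def bw(x,y): return C+np.array([np.cos(TH)*x-np.sin(TH)*y,np.sin(TH)*x+np.cos(TH)*y])/1000
TG={"rock":(*bw(-34,99),.12),"wide":(*bw(48,-96),.12),"start":(*bw(-52,-94),.12)}
def go(name,z=None):
    from station import r
    s=r.sense();p=np.array(TG[name]); 
    if z:p[2]=z
    d=s["ee_rot"].T@(p-s["tcp_pos"])
    print("t",s["time_s"],"tcp",s["tcp_pos"].round(4),"F",s["wrist_force"].round(2),"w",round(s["gripper_width"],3),"joints",s["joints"].round(1))
    print(name,p.round(4),"delta tool/100mm",(d*10).round(3),"yaw y",np.degrees(np.arctan2(s["ee_rot"][1,1],s["ee_rot"][0,1])).round(2), "tilt",s["ee_rot"][:,2].round(4))
E
python3 -c "from h import go;go('rock',.2)"
```

```text
time_s: 0.7
tcp_pos: [0.1994, -0.5921, 0.2222]
ee_rot: [[-0.98, 0.2, -0.0], [0.2, 0.98, 0.001], [0.0, 0.001, -1.0]]
wrist_force: [0.4, -0.5, -0.2]
gripper_width: 0.538
t 0.7 tcp [ 0.1994 -0.5921  0.2222] F [ 0.38 -0.52 -0.17] w 0.538 joints [-56.6  22.1   0.4  -0.  -68.4 -45. ]
rock [0.497  0.0264 0.2   ] delta tool/100mm [-1.676  6.656  0.225] yaw y 78.44 tilt [-3.e-04  7.e-04 -1.e+00]
```

```bash
python3 -m crank '[[1,[-0.11,0.44,0],[0,0,0]],[1,[-0.11,0.44,0],[0,0,0]],[1,[-0.11,0.44,0],[0,0,0]],[1,[-0.11,0.44,0],[0,0,0]],[1,[-0.11,0.44,0],[0,0,0]],[1,[-0.11,0.44,0],[0,0,0]],[1,[-0.11,0.44,0],[0,0,0]],[1,[-0.11,0.44,0],[0,0,0]]]'
python3 -c "from h import go;go('rock',.2)"
```

```text
time_s: 1.5
tcp_pos: [0.3576, -0.2638, 0.2228]
ee_rot: [[-0.98, 0.201, 0.001], [0.201, 0.98, -0.0], [-0.001, -0.0, -1.0]]
wrist_force: [0.8, -1.3, -0.2]
gripper_width: 0.003
t 1.5 tcp [ 0.3576 -0.2638  0.2228] F [ 0.84 -1.33 -0.2 ] w 0.003 joints [-15.3   4.1 -23.4   0.  -62.4 -86.2]
rock [0.497  0.0264 0.2   ] delta tool/100mm [-0.782  3.124  0.228] yaw y 78.41 tilt [ 8.e-04 -3.e-04 -1.e+00]
```

```bash
python3 -m crank '[[1,[-0.11,0.42,0],[0,0,0]],[1,[-0.11,0.42,0],[0,0,0]],[1,[-0.11,0.42,0],[0,0,0]],[1,[-0.11,0.42,0],[0,0,0]],[1,[-0.11,0.42,0],[0,0,0]],[1,[-0.11,0.42,0],[0,0,0]],[1,[-0.06,0.25,0],[0,0,0]],[1,[0,0,0],[0,0,0]]]'
python3 -c "from h import go;go('rock',.12)"
```

```text
time_s: 2.3
tcp_pos: [0.4852, -0.0064, 0.2224]
ee_rot: [[-0.98, 0.197, 0.0], [0.197, 0.98, 0.0], [-0.0, 0.0, -1.0]]
wrist_force: [-0.2, 0.3, -0.5]
gripper_width: 0.009
t 2.3 tcp [ 0.4852 -0.0064  0.2224] F [-0.19  0.33 -0.49] w 0.009 joints [  18.5    8.3  -18.6   -0.   -63.1 -119.8]
rock [0.497  0.0264 0.12  ] delta tool/100mm [-0.05   0.345  1.024] yaw y 78.63 tilt [ 4.e-04  2.e-04 -1.e+00]
```

```bash
python3 -m crank '[[1,[-0.05,0.34,0.2],[0,0,0]],[1,[0,0,0.4],[0,0,0]],[1,[0,0,0.4],[0,0,0]],[1,[0,0,0],[0,0,0]],[1,[0,0,0],[0,0,0]]]'
python3 - <<'E'
from h import *
go('rock',.085)
from station import r
for n,(x,y) in {"scene":(200,60),"top":(235,160)}.items():
    c=r.capture(n);a=c["img"][y:y+150,x:x+200];cv2.imwrite(f"pics/{n}1.png",cv2.resize(a,None,fx=4,fy=4,interpolation=cv2.INTER_CUBIC))
E
```

```text
time_s: 2.8
tcp_pos: [0.4959, 0.0227, 0.1231]
ee_rot: [[-0.979, 0.202, -0.0], [0.202, 0.979, -0.001], [0.0, -0.001, -1.0]]
wrist_force: [-0.2, 0.9, 0.4]
gripper_width: 0.003
t 2.8 tcp [0.4959 0.0227 0.1231] F [-0.2   0.93  0.41] w 0.003 joints [ 2.140e+01  1.550e+01 -2.530e+01  1.000e-01 -4.920e+01 -1.231e+02]
rock [0.497  0.0264 0.085 ] delta tool/100mm [-0.003  0.039  0.381] yaw y 78.34 tilt [-4.0e-04 -1.1e-03 -1.0e+00]
```

```bash
ls pics
```

```text
scene0.png
scene0c.png
scene1.png
top0.png
top0c.png
top1.png
```

View pics/scene1.png

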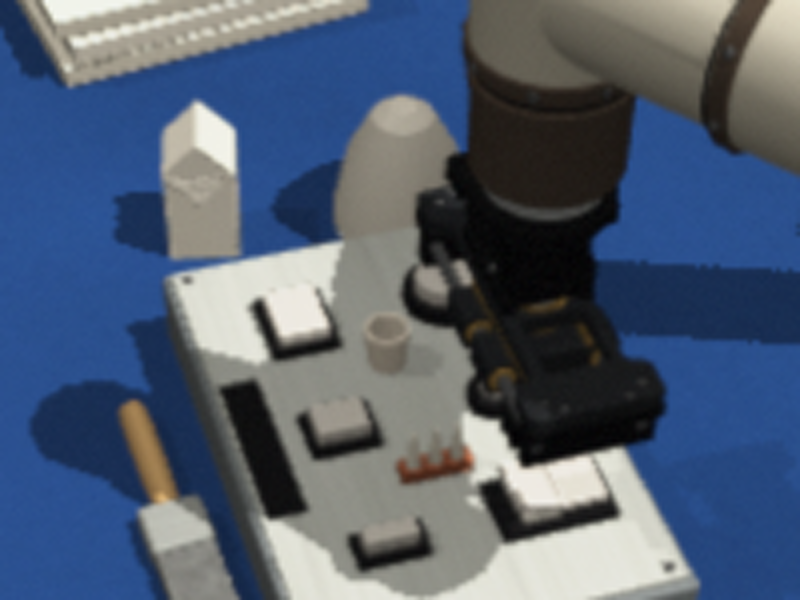

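View pics/top1.png

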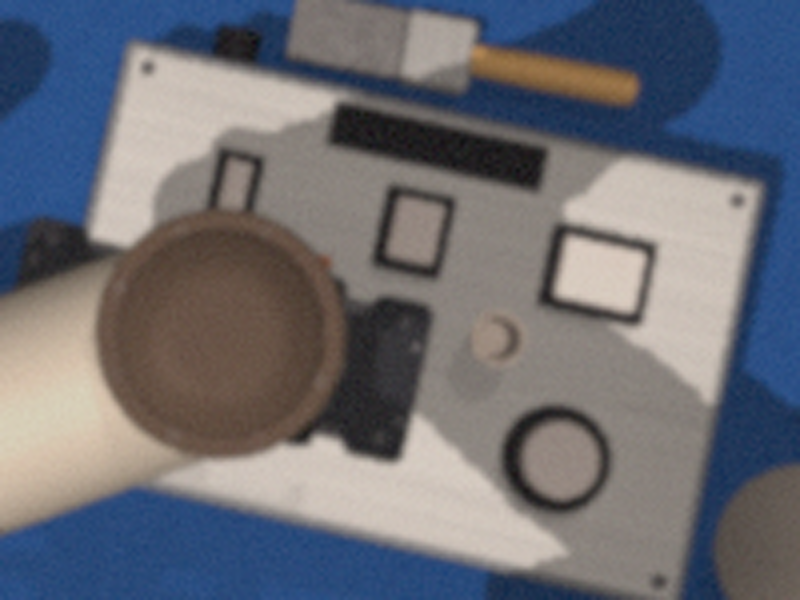

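The scene view shows the gripper body hiding the fingertips above the rocker (550,490). The loose things are untouched. I'll nudge in y and come down.

```bash
python3 -m crank '[[1,[0,0.03,0.1],[0,0,0]],[1,[0,0,0.18],[0,0,0]],[1,[0,0,0],[0,0,0]],[1,[0,0,0.05],[0,0,0]],[1,[0,0,0.05],[0,0,0]],[1,[0,0,0],[0,0,0]]]'
python3 -c "from h import go;go('rock',.075)"
```

```text
time_s: 3.5
tcp_pos: [0.4975, 0.0266, 0.0851]
ee_rot: [[-0.979, 0.203, 0.002], [0.203, 0.979, 0.0], [-0.002, 0.001, -1.0]]
wrist_force: [0.8, 0.6, 1.4]
gripper_width: 0.003
t 3.5 tcp [0.4975 0.0266 0.0851] F [0.84 0.57 1.37] w 0.003 joints [  21.8   18.5  -27.8    0.   -43.6 -123.5]
rock [0.497  0.0264 0.075 ] delta tool/100mm [ 0.005 -0.002  0.101] yaw y 78.31 tilt [ 2.4e-03  5.0e-04 -1.0e+00]
```

```bash
python3 -m crank '[[1,[0,0,0.04],[0,0,0]],[1,[0,0,0.03],[0,0,0]],[1,[0,0,0.02],[0,0,0]],[1,[0,0,0],[0,0,0]],[1,[0,0,0],[0,0,0]]]'
python3 -c "from h import go;go('rock',.075)"
```

```text
time_s: 4.0
tcp_pos: [0.4977, 0.0267, 0.0782]
ee_rot: [[-0.979, 0.202, 0.003], [0.202, 0.979, 0.0], [-0.003, 0.001, -1.0]]
wrist_force: [-2.4, 0.4, 17.6]
gripper_width: 0.005
t 4.0 tcp [0.4977 0.0267 0.0782] F [-2.44  0.35 17.63] w 0.005 joints [ 2.180e+01  1.910e+01 -2.820e+01  1.000e-01 -4.250e+01 -1.235e+02]
rock [0.497  0.0264 0.075 ] delta tool/100mm [ 0.007 -0.004  0.032] yaw y 78.36 tilt [ 3.5e-03  2.0e-04 -1.0e+00]
```

17.6 N at z 0.078, the expected on-height, so the rocker is at its stop. I'll lift and move over to the wide key.

```bash
python3 -m crank '[[1,[0,0,-0.4],[0,0,0]],[1,[0,0,-0.35],[0,0,0]],[1,[-0.16,-0.39,0],[0,0,0]],[1,[-0.16,-0.39,0],[0,0,0]],[1,[-0.16,-0.39,0],[0,0,0]],[1,[-0.16,-0.39,0],[0,0,0]],[1,[-0.16,-0.39,0],[0,0,0]],[1,[0,0,0],[0,0,0]]]'
python3 - <<'E'
from h import *
go('wide',.12)
from station import r
for n,(x,y) in {"scene":(215,100),"top":(235,160)}.items():
    c=r.capture(n);a=c["img"][y:y+150,x:x+200];cv2.imwrite(f"pics/{n}2.png",cv2.resize(a,None,fx=4,fy=4,interpolation=cv2.INTER_CUBIC))
E
```

```text
time_s: 4.8
tcp_pos: [0.5343, -0.1845, 0.149]
ee_rot: [[-0.978, 0.209, -0.003], [0.209, 0.978, 0.0], [0.003, -0.0, -1.0]]
wrist_force: [-0.9, 0.4, -0.6]
gripper_width: 0.009
t 4.8 tcp [ 0.5343 -0.1845  0.149 ] F [-0.93  0.41 -0.6 ] w 0.009 joints [ -2.6  20.  -14.   -0.  -56.2 -99.4]
wide [ 0.5377 -0.1811  0.12  ] delta tool/100mm [-0.028  0.04   0.29 ] yaw y 77.95 tilt [-3.e-03  3.e-04 -1.e+00]
```

View pics/scene2.png

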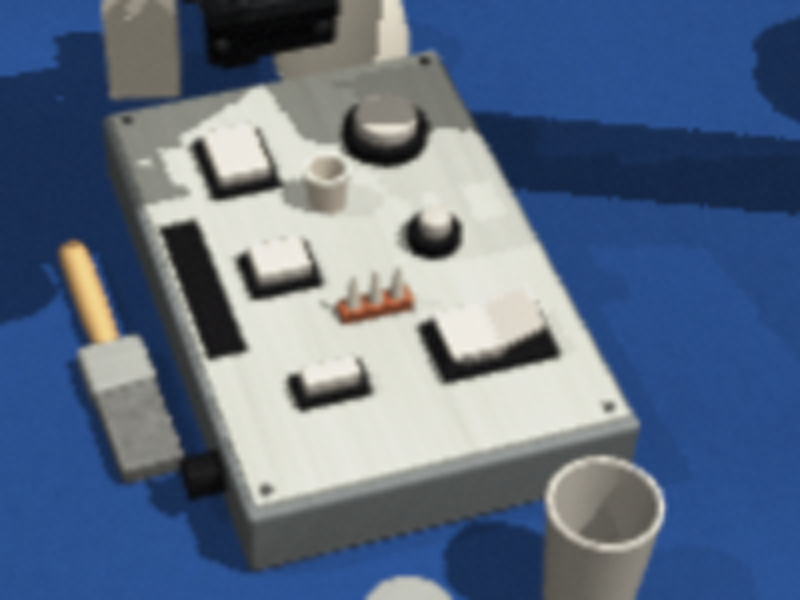

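View pics/top2.png

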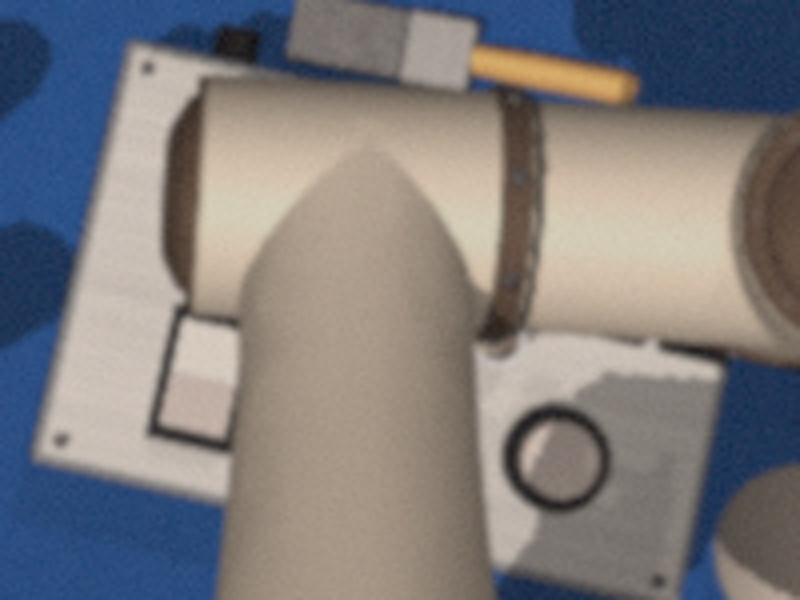

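The scene view shows the rocker over: the far half is level at (470,330) and the near half is up. I'll check where the gripper should appear in this view.

Run:
```python
from h import *
from station import r
s=r.sense();p=s["tcp_pos"];R=s["ee_rot"]
for d in([0,0,0],[0,0,-.07],[0,.095,-.07],[0,-.095,-.07],[0.037,.095,-.07],[-.037,.095,-.07],[0,.095,-.15]):
    x=p+R@np.array(d);print(d,((proj(S,x)[0]-[215,100])*4).round(),((proj(T,x)[0]-[235,160])*4).round())
c=r.capture("scene");cv2.imwrite("pics/scene3.png",c["img"])
```

```text
[0, 0, 0] [237.  60.] [625. 275.]
[0, 0, -0.07] [233. -35.] [658. 268.]
[0, 0.095, -0.07] [278.  65.] [457. 222.]
[0, -0.095, -0.07] [ 191. -125.] [862. 316.]
[0.037, 0.095, -0.07] [341.  53.] [440. 299.]
[-0.037, 0.095, -0.07] [214.  78.] [474. 145.]
[0, 0.095, -0.15] [276. -55.] [482. 208.]
```

View pics/scene3.png

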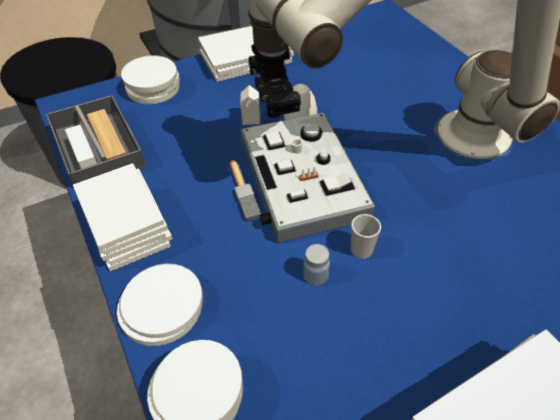

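The gripper sits where the calibration predicts. I'll align and descend to just above the wide key.

```bash
python3 -m crank '[[1,[-0.01,0.02,0.2],[0,0,0]],[1,[0,0,0.25],[0,0,0]],[1,[0,0,0.12],[0,0,0]],[1,[0,0,0],[0,0,0]],[1,[0,0,0],[0,0,0]]]'
python3 -c "from h import go;go('wide',.068)"
```

```text
time_s: 5.45
tcp_pos: [0.5368, -0.1786, 0.0941]
ee_rot: [[-0.979, 0.202, 0.0], [0.202, 0.979, -0.0], [-0.0, -0.0, -1.0]]
wrist_force: [0.1, 0.0, 0.8]
gripper_width: 0.001
t 5.45 tcp [ 0.5368 -0.1786  0.0941] F [0.13 0.05 0.78] w 0.001 joints [ -2.   23.5 -17.7   0.  -48.7 -99.7]
wide [ 0.5377 -0.1811  0.068 ] delta tool/100mm [-0.014 -0.023  0.261] yaw y 78.36 tilt [ 4.e-04 -4.e-04 -1.e+00]
```

```bash
python3 -m crank '[[1,[-0.01,-0.02,0.1],[0,0,0]],[1,[0,0,0.06],[0,0,0]],[1,[0,0,0.05],[0,0,0]],[1,[0,0,0.04],[0,0,0]],[1,[0,0,0],[0,0,0]],[1,[0,0,0],[0,0,0]]]'
python3 -c "from h import go;go('wide',.068)"
```

```text
time_s: 6.05
tcp_pos: [0.5374, -0.1814, 0.0703]
ee_rot: [[-0.979, 0.202, 0.001], [0.202, 0.979, -0.001], [-0.001, -0.0, -1.0]]
wrist_force: [-3.0, 2.3, 9.9]
gripper_width: 0.003
t 6.05 tcp [ 0.5374 -0.1814  0.0703] F [-3.03  2.3   9.94] w 0.003 joints [ -2.3  25.3 -18.9   0.  -45.7 -99.4]
wide [ 0.5377 -0.1811  0.068 ] delta tool/100mm [-0.003  0.003  0.023] yaw y 78.32 tilt [ 1.1e-03 -6.0e-04 -1.0e+00]
```

```bash
python3 -m crank '[[1,[0,0,0.01],[0,0,0]],[1,[0,0,0],[0,0,0]]]'; python3 -m crank '[[1,[0,0,-0.3],[0,0,0]],[1,[0,0,-0.4],[0,0,0]],[1,[0.35,0,0],[0,0,0]],[1,[0.35,0,0],[0,0,0]],[1,[0.3,0.02,0],[0,0,0]],[1,[0,0,0],[0,0,0]],[1,[0,0,0],[0,0,0]]]'
python3 - <<'E'
from h import *
go('start',.09)
from station import r
for n,(x,y) in {"scene":(215,100),"top":(235,160)}.items():
    c=r.capture(n);a=c["img"][y:y+150,x:x+200];cv2.imwrite(f"pics/{n}4.png",cv2.resize(a,None,fx=4,fy=4,interpolation=cv2.INTER_CUBIC))
E
```

```text
time_s: 6.25
tcp_pos: [0.5374, -0.1814, 0.0702]
ee_rot: [[-0.979, 0.202, 0.001], [0.202, 0.979, -0.001], [-0.001, -0.001, -1.0]]
wrist_force: [-3.9, 3.5, 14.7]
gripper_width: 0.003
time_s: 6.95
tcp_pos: [0.4396, -0.1591, 0.1379]
ee_rot: [[-0.979, 0.203, 0.001], [0.203, 0.979, -0.0], [-0.001, -0.0, -1.0]]
wrist_force: [0.3, -0.4, 0.3]
gripper_width: 0.008
t 6.95 tcp [ 0.4396 -0.1591  0.1379] F [ 0.29 -0.39  0.26] w 0.008 joints [ 1.000e-01  1.170e+01 -2.800e+01  0.000e+00 -5.020e+01 -1.018e+02]
start [ 0.4402 -0.1589  0.09  ] delta tool/100mm [-0.005  0.003  0.479] yaw y 78.3 tilt [ 1.3e-03 -3.0e-04 -1.0e+00]
```

View pics/scene4.png

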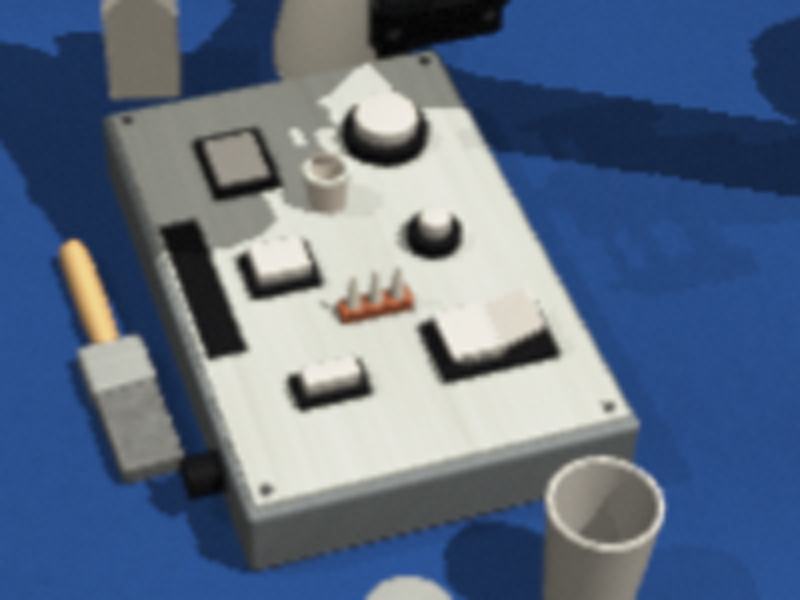

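View pics/top4.png

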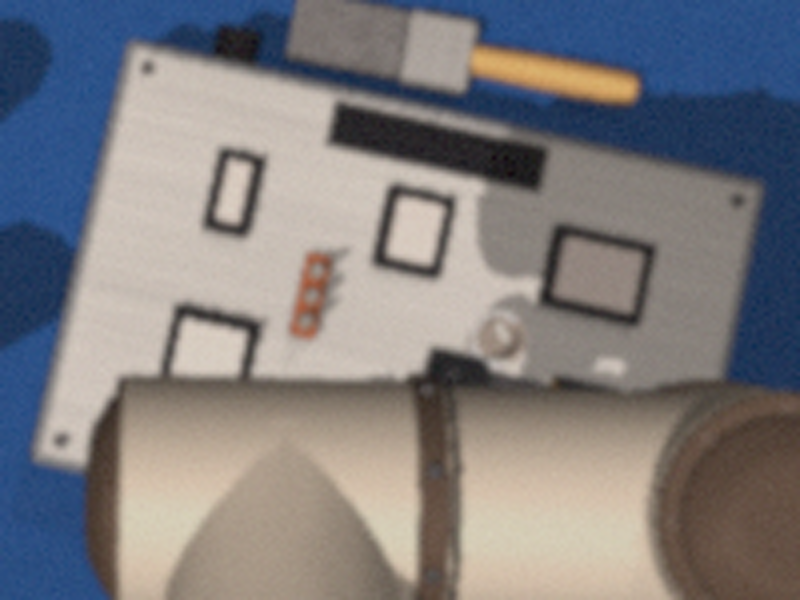

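The scene view shows the wide key sunk flush at (237,160), the rocker still over, and the cup, cones and other keys unmoved. Next is the start button.

```bash
python3 -m crank '[[1,[0,0,0.25],[0,0,0]],[1,[0,0,0.2],[0,0,0]],[1,[0,0,0.05],[0,0,0]],[1,[0,0,0.05],[0,0,0]],[1,[0,0,0.05],[0,0,0]],[1,[0,0,0.03],[0,0,0]],[1,[0,0,0],[0,0,0]],[1,[0,0,0],[0,0,0]]]'
python3 -c "from h import go;go('start',.075)"
```

```text
time_s: 7.85
tcp_pos: [0.4402, -0.1592, 0.0763]
ee_rot: [[-0.979, 0.202, 0.002], [0.202, 0.979, -0.001], [-0.002, -0.0, -1.0]]
wrist_force: [-2.1, 0.1, 10.0]
gripper_width: 0.007
t 7.85 tcp [ 0.4402 -0.1592  0.0763] F [-2.15  0.15  9.98] w 0.007 joints [ 1.000e-01  1.680e+01 -3.230e+01  1.000e-01 -4.080e+01 -1.018e+02]
start [ 0.4402 -0.1589  0.075 ] delta tool/100mm [0.001 0.003 0.013] yaw y 78.32 tilt [ 1.8e-03 -7.0e-04 -1.0e+00]
```

```bash
python3 -m crank '[[1,[0,0,0.015],[0,0,0]],[1,[0,0,0],[0,0,0]],[1,[0,0,0],[0,0,0]]]'; python3 -m crank '[[1,[0,0,-0.2],[0,0,0]],[1,[0,0,-0.4],[0,0,0]],[1,[0,0,-0.4],[0,0,0]],[1,[0,0,-0.3],[0,0,0]],[1,[0,-0.4,0],[0,0,0]],[1,[0,-0.4,0],[0,0,0]],[1,[0,-0.4,0],[0,0,0]],[1,[0,0,0],[0,0,0]]]'
python3 -m crank '[[1,[0,0,0],[0,0,0]],[1,[0,0,0],[0,0,0]],[1,[0,0,0],[0,0,0]]]'
python3 - <<'E'
from h import *
from station import r
print(r.sense()["joint_velocities"].round(2))
for n,(x,y) in {"scene":(215,100),"top":(235,160)}.items():
    c=r.capture(n);a=c["img"][y:y+150,x:x+200];cv2.imwrite(f"pics/{n}5.png",cv2.resize(a,None,fx=4,fy=4,interpolation=cv2.INTER_CUBIC))
    cv2.imwrite(f"pics/{n}5f.png",c["img"])
E
```

```text
time_s: 8.15
tcp_pos: [0.4403, -0.1593, 0.0761]
ee_rot: [[-0.979, 0.202, 0.002], [0.202, 0.979, -0.001], [-0.002, -0.001, -1.0]]
wrist_force: [-6.3, 3.5, 19.8]
gripper_width: 0.001
time_s: 8.95
tcp_pos: [0.4147, -0.2798, 0.2035]
ee_rot: [[-0.978, 0.208, 0.001], [0.208, 0.978, -0.001], [-0.002, -0.001, -1.0]]
wrist_force: [-0.3, 0.2, -0.2]
gripper_width: 0.006
time_s: 9.25
tcp_pos: [0.4155, -0.2757, 0.2033]
ee_rot: [[-0.979, 0.202, 0.001], [0.202, 0.979, -0.0], [-0.001, 0.0, -1.0]]
wrist_force: [-0.5, 0.1, -0.5]
gripper_width: 0.008
[ 0.16 -0.01 -0.01  0.04 -0.01  0.01]
```

View pics/scene5.png

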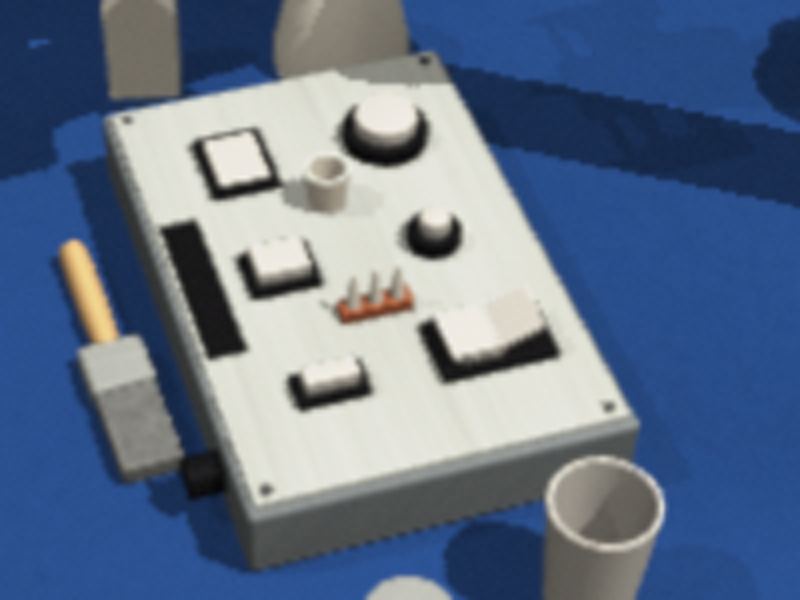

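View pics/top5f.png

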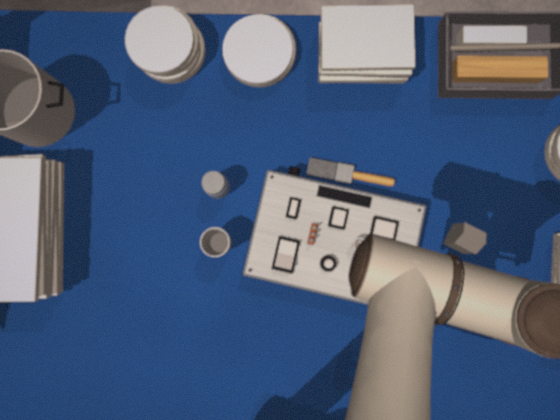

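The scene view shows the rocker over at (490,330), the wide key down at (237,160) and the start button sprung back at (385,118). The other controls and the loose things are in place, and the arm is clear. I'm handing in.

```bash
python3 -c "
from station import r
print(r.finish_job())"
```

```text
the job is handed in; nothing more can be done
None
```

I started the slow firing in the required order using the shut fingertips, and handed the job in at about 9.4 s of the 42 s allowed. The hand-in gives no verdict.

| Step | Control | Wrist force at the stop | Fingertip height | Expected height |
|---|---|---|---|---|
| 1 | Rocker, far half | 17.6 N | 0.078 m | 0.078 m |
| 2 | Wide key | 14.7 N | 0.070 m | 0.070 m |
| 3 | Large round button | 19.8 N | 0.076 m | 0.076 m |

**Last checks:** The final pictures show the rocker over, the wide key down and the large button sprung back. The other two keys and the small button are up. The loose things I could see are where they started; the arm hid part of the top view, and the dome shows only in part in the scene view. The arm is clear of everything, with wrist force near zero, and no check failed or disagreed.

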